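Mark the open screw holes of a hinge with the automatic punch

TASK

The brass hinge let into the timber stile is held so far by its middle screw only, and its two outer holes must be marked for drilling. Take the automatic self-centring punch out of the tube, seat its cone nose in each open countersunk hole in turn, hold it upright and press straight down until it snaps and dents the wood, letting up at the snap instead of ramming the punch on against its stop. Then hang the punch back in the tube, upright and resting on its collar, and leave the other loose tools where they lie.

Things in the scene. Friction and masses are not known exactly. Their poses are not given: they have to be found in the camera images.
- punch_grip (a point): automatic self-centring punch, steel, round, 0.37 kg, standing loose in the tube at the start. This point: on its axis, mid-length of the dark fluted grip, 24 mm in diameter, which runs from 23 mm below to 22 mm above it; a 25 mm brass cap ends the punch 33 mm above it. z: the punch's axis, up from the nose. For its lower parts see punch_collar, for its action punch_barrel
- punch_collar (a point): the punch's collar, 40 mm in diameter, 7 mm thick: this point is on the axis at its underside, 30 mm below punch_grip. Below it: barrel 24 mm in diameter (2 mm play all round in the tube), brass sleeve 17 mm, then the steel nose, 13.6 mm, ending in a 90-degree cone cut off at 6 mm diameter. The sleeve is screwed out to an unknown setting, so the nose end lies anywhere from 66 to 80 mm below this point
- punch_barrel (a point): point on the axis of the punch's barrel, 22 mm below punch_collar. Pressed on its nose the punch gives way, with 2 to 3 N at first and 1.3 to 1.5 N more per mm; after 7 to 9 mm, at 12 to 15 N, it trips: the push drops at once by 3 to 5 N and a pin shoots out of the nose. Some 5 mm further on it hits its stop and the force shoots up. Lifted, it re-arms by itself
- tube_mouth (a point): the brown tube that holds the punch: upright, fixed to the bench, 85 mm high, 44 mm outside and 28 mm inside diameter; this point is the centre of its mouth, z up. With the punch hung in it the collar rests on the rim and punch_grip is 30 mm above this point
- stile: light timber stile on a thin rubber mat, 46 x 220 mm, 61 mm high, fixed; brass hinge leaf, 34 x 100 x 4 mm, let in flush in its top, held by a steel screw in the middle hole. Origin: under its middle, at bench height; x across, away from the hinge's knuckle (4 mm proud of the top), y along it, z up
- hole_1 (a point): one open outer hole of the leaf: a 90-degree countersink, 12 mm wide at the mouth, down to a 5.6 mm bore; wood lies 4 mm down. This point: centre of the mouth, level with the leaf, at x -3, y 36, z 61 mm of the stile (same axes). The nose end, seated, is 3 mm below this point
- hole_2 (a point): the other open outer hole, same shape and axes, 72 mm from hole_1 along the stile, at x -3, y -36, z 61 mm of the stile
- mark_1 (a joint): depth in m of the dent in the wood under hole_1: 0 unmarked, 0.002 to 0.003 when the punch has tripped there
- mark_2 (a joint): depth in m of the dent in the wood under hole_2, likewise
- try_square: try square, loose bystander, 195 x 115 x 16 mm, lying on the bench; origin under its middle
- sanding_block: cork sanding block, loose bystander, 52 x 91 x 29 mm, lying on the bench; origin under its middle
- marking_gauge: wooden marking gauge, loose bystander, 57 x 200 x 69 mm, lying on the bench; origin under its middle
- skew_chisel: skew chisel, loose bystander, 23 x 245 x 23 mm, lying on the bench; origin under its middle

How it is judged (in metres and radians):
On the way, in this order (a step that is already met when the one before it is completed fails the run):
1. the punch has tripped upright in one of the two open holes, denting the wood under it (((value of joint mark_1 above 0.0015 m and value of joint mark_2 below 0.001 m and horizontal distance between punch_grip and hole_1 below 0.02 m and angle between punch_grip's own z axis and vertical below 0.2 rad) or (value of joint mark_2 above 0.0015 m and value of joint mark_1 below 0.001 m and horizontal distance between punch_grip and hole_2 below 0.02 m and angle between punch_grip's own z axis and vertical below 0.2 rad))), for 0.05 s.
2. the punch has tripped upright in the other hole too (value of joint each of mark_1, mark_2 above 0.0015 m and angle between punch_grip's own z axis and vertical below 0.2 rad and (horizontal distance between punch_grip and hole_1 below 0.02 m or horizontal distance between punch_grip and hole_2 below 0.02 m)), for 0.05 s.
At the end, for the whole second after the job is handed in: the wood under both open holes is dented at least 1.5 mm deep, and the punch hangs at rest in the tube, within 12 mm of its axis, upright within 9 degrees, its collar on the rim (grip point 24 to 36 mm above the mouth) (value of joint each of mark_1, mark_2 above 0.0015 m and horizontal distance between punch_grip and tube_mouth below 0.012 m and z of punch_grip in the frame of tube_mouth between 0.024 and 0.036 m and angle between punch_grip's own z axis and vertical below 0.16 rad and linear speed of punch below 0.02 m/s); the robot touches nothing.
It fails at once if the punch was rammed against its stop: over 36 N of contact force in the countersink (some 25 N of downward push) (contact force between punch and stile above 36 N).
It fails at once if the punch was pressed on the hinge while leaning more than 11 degrees (contact force between punch and stile above 6 N and angle between punch_grip's own z axis and vertical above 0.2 rad).
It fails at once if a loose bystander was shifted by more than 30 mm (distance of any of try_square, sanding_block, marking_gauge, skew_chisel from where it was at the start of the episode above 0.03 m).
It also fails if it takes over 64 s, if anything falls off the work surface, if the arm or the gripper's body presses on something with over 40 N, if the wrist force passes 120 N, or if a joint passes its speed limit or range.

ROBOT

A 7-joint arm with a two-finger parallel gripper is mounted at the origin on a cart in front of the work surface, level with it; the furniture and walls round the work are solid. World frame = base frame: x ahead of the robot, y to its left, z up, the work surface at z = 0. Lengths are in m, angles in degrees, forces in N, time in s.
With the tool pointing down it reaches from about 0.4 to 0.9 m from the base axis. Payload 5.5 kg.
Tool frame: the origin (TCP) lies between the finger pads; the fingertips stand 25 mm ahead of it and the grasp point (between the pads) lies 6 mm ahead of it; x points along the fingers, y is the direction in which the jaws open and shut, and the axes are right-handed (so a half turn about x gives the same grasp; the last joint's range is limited). The gripper opens to 85 mm and grips with 20 to 120 N. Pads are 22 mm wide; open, the fingers measure 114 mm over their backs; the gripper's body (76 mm by 85 mm) begins 54 mm behind the grasp point. The pads swing forward as they close: fully open they stand 13 mm farther back than shut.
Start: joints at [79.08, 28.699, -24.465, 88.831, 12.651, 65.22, -12.049], TCP at [0.285, -0.584, 0.256] pointing down, gripper open.
Joint ranges: [-164.97, 164.97], [-17.58, 116.51], [-87.97, 89.64], [11.32, 138.91], [-80.73, 260.73], [10.89, 115.49], [-147.41, 147.41]. Speed limits (degrees/s): [147.25, 147.25, 180, 180, 180, 180, 180].

INTERFACE

Orientations are given as [roll, pitch, yaw] about the fixed x, y, z axes, in that order (R = Rz(yaw) Ry(pitch) Rx(roll)).
In Python, from cell import read_state, cams, robot gives the robot as it stands. The module is installed in compiled form; this text tells all that it offers.
- The arm moves only by the tool send_rows, never from a script. Its argument "moves" is a list of rows, each an object of numbers: "tx", "ty", "tz": the shift along the tool's x, y, z in mm; "wx", "wy", "wz": the turn, a rotation vector about the tool's x, y, z in rad. In form: [{"tx": .., "ty": .., "tz": .., "wx": .., "wy": .., "wz": ..}, ...]. A call has 1 to 10 rows; each row is the pose to reach, as a shift and turn from the pose commanded when the call began, along the tool's axes at that moment; what a row does not reach only later rows make up. A row lasts 1/10 s, in which the tool goes at most 50 mm and 8.59 degrees, less where a joint would pass 70% of its speed; a pose out of reach is approached as far as the arm can. A call with a gripper value outside its range is refused whole. "grip" is the opening in per cent of the stroke, from 0 (shut) to 100 (fully open), set as the call begins (left out, the last holds). The fingers move at their own pace and stop on an object; the grip force is fixed at half the most. Time passes only in rows, so rows that repeat a pose let the fingers close. It gives the time, the measured TCP pose, the force and the opening at its end, in the units of the state.
- read_state(): the state, without advancing time (a new reading comes with each control period).
- cams.camera(name): name is "side" or "top" or "wrist"; returns a dict with "img" (384x512x3 uint8, blue, green, red), "depth" (384x512 float32, m along the optical axis (not along the pixel's ray), 0 where there is no reading), "mtx" (3x3 intrinsics, pixels), "eye" and "attitude" of the camera in the world; the wrist camera has in their place "mount" (4x4, takes a point from camera to tool coordinates, whose origin is the TCP and whose axes are the tool frame's). Camera axes: x right, y up, looking along -z (the intrinsics and any distortion apply to the point x, -y, -z); pixel columns grow to the right and rows downward; lengths in m; the calibration is good to about 2 mm. The wrist camera is an equidistant fisheye: a pixel r from the principal point sees the ray r / f radians off the axis. A picture is of the moment at which its call begins: read the wrist's pose just before it.
- robot.finish_job(): hands the job in, once; it reports no verdict.
Trained networks look in a picture, given as the dict that the camera call returned (one of the last four; its "shot" number tells which), for a name from the list of things; names that differ only in an ending like _2 or _b are one class to them, and where a whole thing is asked for, a point or a joint stands for the part that bears it (a point fixed in the world has none). Each returns a list of dicts, best first, with "score" (0 to 1); they miss things now and then, are a little off and sometimes report something else, mostly with a low value. They report only what shows in the picture. A call takes as long as a camera call.
- cams.look_for(picture, label): "bbox" ([left, top, right, bottom] in pixels, round what is visible of it).
- cams.place_of(picture, label): "point" ([column, row] in pixels: a listed point, or the origin of a listed thing).
The state is a dict: "time": time; "joint_positions": joint angles; "qd": joint speeds; "joint_efforts": joint torques, N m; "ee_pos": TCP position; "orientation": TCP orientation; "wrist_force": force on the tool from outside, world axes, zero at the start; "moment": the same for the moment, N m; "width": opening from 0.0 (shut) to 1.0 (fully open).
Only numpy, scipy, OpenCV 4.12 (cv2) and the standard library are available. Lean on these libraries where they do the work, as an engineer would, in place of code of your own. Each camera call takes 0.05 s, during which the arm holds its last target.

## Working session

There is one attempt and no reset: what is moved stays moved. The work goes in short steps, Python scripts to look and compute and a tool call to move; the robot and the scene stay as the last step left them, time stands still between calls to the robot, and variables do not carry over. Pictures are saved under pics/ and viewed, and the job is handed in when it is done.

Besides the shell and the picture viewer there is one more tool, called after "Request:" as name(argument=value, ...) on one line, values as JSON. send_rows: Moves the arm, as the interface text tells. Its arguments: {"type":"object","properties":{"moves":{"type":"array","items":{"type":"object","properties":{"tx":{"type":"number"},"ty":{"type":"number"},"tz":{"type":"number"},"wx":{"type":"number"},"wy":{"type":"number"},"wz":{"type":"number"}}}},"grip":{"type":"number"}},"required":["moves"]}

```bash
mkdir -p pics
cat > h.py <<'E'
import numpy as np,cv2
from scipy.spatial.transform import Rotation as R
from cell import read_state,cams,robot
def Rt(o): return R.from_euler('xyz',o,degrees=True).as_matrix()
E
python3 - <<'E'
from h import *
s=read_state(); print(s)
for n in ['side','top','wrist']:
    c=cams.camera(n); cv2.imwrite(f'pics/{n}0.png',c['img'])
    print(n,{k:c[k] for k in c if k not in('img','depth')})
    for l in ['punch_grip','punch_collar','tube_mouth','hole_1','stile']:
        print(l,[(np.round(d['point'],1),round(d['score'],2)) for d in cams.place_of(c,l)][:4])
    np.savez(f'{n}0.npz',**{k:c[k] for k in c if k!='shot'})
E
```

```text
{'time': 0.0, 'joint_positions': array([ 79.07853235,  28.75553434, -24.4527791 ,  88.89109706,
        12.65207689,  65.21765508, -12.05089084]), 'qd': array([-0.04974463,  0.01572835, -0.01359071, -0.02296073, -0.07695359,
       -0.04419184,  0.08408228]), 'joint_efforts': array([-8.99646147e-05, -5.69506145e+01, -5.81629291e+00, -2.80938935e+01,
        1.05516671e-02,  1.18307996e-02, -1.03124191e-05]), 'ee_pos': array([ 0.28463305, -0.58366492,  0.25524224]), 'orientation': array([-91.78442526,  89.88933682, 114.21876216]), 'wrist_force': array([-0.18124501,  0.95389261, -0.34713933]), 'moment': array([ 0.0273928 ,  0.02739876, -0.01664374]), 'width': 0.9976955972624972}
side {'mtx': array([[429.05432629,   0.        , 256.55501246],
       [  0.        , 429.05432629, 193.27566599],
       [  0.        ,   0.        ,   1.        ]]), 'eye': array([0.2581206 , 1.1772179 , 0.74992594]), 'attitude': array([  60.78358644,   -0.8459575 , -167.17610608]), 'shot': 1}
punch_grip [(array([246.4, 230. ]), 0.63)]
punch_collar [(array([248.4, 238.6]), 0.5)]
tube_mouth [(array([246.6, 239
[... 668 characters left out ...]
0.74), (array([278.5, 177.6]), 0.66), (array([165.8, 197. ]), 0.39)]
stile [(array([266.6, 183.3]), 0.61)]
wrist {'mtx': array([[297.31863964,   0.        , 254.04212162],
       [  0.        , 297.31863964, 192.70780731],
       [  0.        ,   0.        ,   1.        ]]), 'mount': array([[-7.92588757e-04,  3.01761990e-01, -9.53382963e-01,
        -1.18505980e-01],
       [ 9.99999481e-01,  8.50031323e-04, -5.62293666e-04,
        -4.20788823e-04],
       [ 6.40726526e-04, -9.53382913e-01, -3.01762507e-01,
        -7.70616387e-02],
       [ 0.00000000e+00,  0.00000000e+00,  0.00000000e+00,
         1.00000000e+00]]), 'shot': 3}
punch_grip []
punch_collar []
tube_mouth []
hole_1 []
stile []
```

View pics/side0.png

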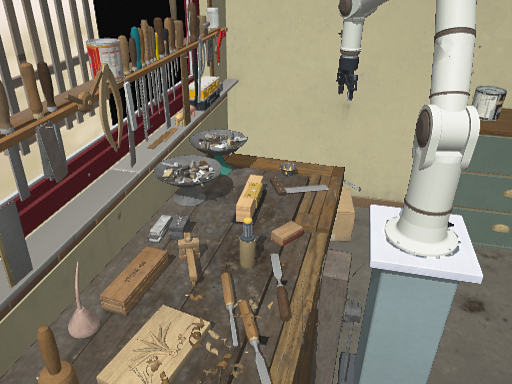

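View pics/top0.png

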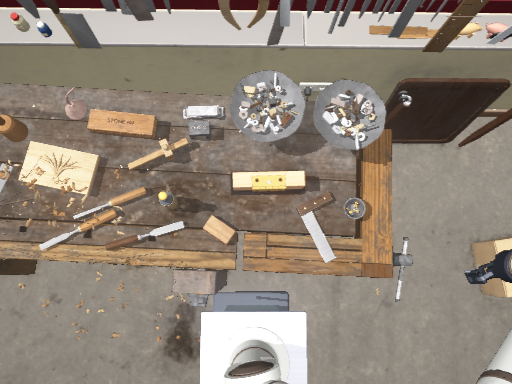

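```bash
cat >> h.py <<'E'
from scipy.spatial.transform import Rotation as R
def ray(c,p):
    K=c['mtx'];d=np.array([(p[0]-K[0,2])/K[0,0],-(p[1]-K[1,2])/K[1,1],-1.]); return Rt(c['attitude'])@d
def atz(c,p,z):
    d=ray(c,p); e=np.array(c['eye']); return e+d*(z-e[2])/d[2]
def tri(c1,p1,c2,p2):
    A=[];b=[]
    M=np.zeros((3,3));v=np.zeros(3)
    for c,p in((c1,p1),(c2,p2)):
        d=ray(c,p);d/=np.linalg.norm(d);P=np.eye(3)-np.outer(d,d);M+=P;v+=P@np.array(c['eye'])
    x=np.linalg.solve(M,v)
    return x
def proj(c,X):
    q=Rt(c['attitude']).T@(np.array(X)-c['eye']);K=c['mtx'];return np.array([K[0,2]+K[0,0]*q[0]/-q[2],K[1,2]+K[1,1]*q[1]/q[2]])
def cloud(c):
    K=c['mtx'];v,u=np.mgrid[0:384,0:512];D=c['depth']
    P=np.stack([(u-K[0,2])/K[0,0]*D,-(v-K[1,2])/K[1,1]*D,-D],-1)
    return P@Rt(c['attitude']).T+c['eye']
E
python3 - <<'E'
from h import *
s=dict(np.load('side0.npz'));t=dict(np.load('top0.npz'))
for n,p,q in [('grip',(246.4,230),(164.3,199.3)),('tube',(246.6,239),(164.8,198.7)),('holeA',(251,195.1),(258.4,179.9)),('holeA',(251,195.1),(278.5,177.6)),('holeB',(255.7,183.4),(258.4,179.9)),('holeB',(255.7,183.4),(278.5,177.6)),('stile',(250,208.5),(266.6,183.3))]:
    X=tri(s,p,t,q);print(n,X.round(4),proj(s,X)-p,proj(t,X)-q)
for p in [(258.4,179.9),(278.5,177.6)]:print('t',atz(t,p,.061))
for p in [(251,195.1),(255.7,183.4)]:print('s',atz(s,p,.061))
for c,n in((s,'side'),(t,'top')):
    P=cloud(c)
    if n=='top':
        im=cv2.resize(c['img'][120:260,100:400],None,fx=2.6,fy=2.6,interpolation=cv2.INTER_CUBIC)
    else: im=cv2.resize(c['img'][120:290,130:380],None,fx=3.1,fy=3.1,interpolation=cv2.INTER_CUBIC)
    cv2.imwrite(f'pics/{n}0z.png',im)
E
```

```text
grip [0.482  0.2597 0.1094] [1.05670476 0.23275065] [-0.11591168 -0.98002628]
tube [0.4843 0.2627 0.0829] [-0.28663066 -0.06426224] [0.02947057 0.26333003]
holeA [ 0.5429 -0.0162  0.058 ] [-1.4591301  -0.34977513] [0.18053232 1.60074868]
holeA [ 0.5581 -0.0807  0.0205] [-1.3967973  -0.33494957] [0.17483559 1.56758839]
holeB [ 0.5305 -0.0152  0.1044] [-2.3804252  -0.57807711] [0.28665402 2.66181558]
holeB [ 0.5444 -0.0772  0.0708] [-2.31906869 -0.564053  ] [0.2819818  2.65303401]
stile [ 0.5493 -0.0443 -0.0118] [-0.4811011  -0.11084873] [0.05902836 0.52134857]
t [ 0.5473025  -0.01560624  0.061     ]
t [ 0.55468015 -0.07714307  0.061     ]
s [ 0.53651568 -0.00991752  0.061     ]
s [ 0.5398999  -0.09326209  0.061     ]
```

View pics/side0z.png

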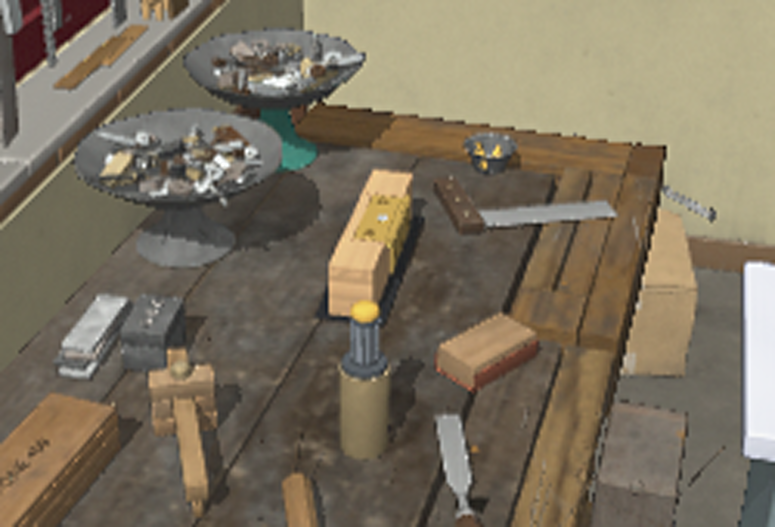

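View pics/top0z.png

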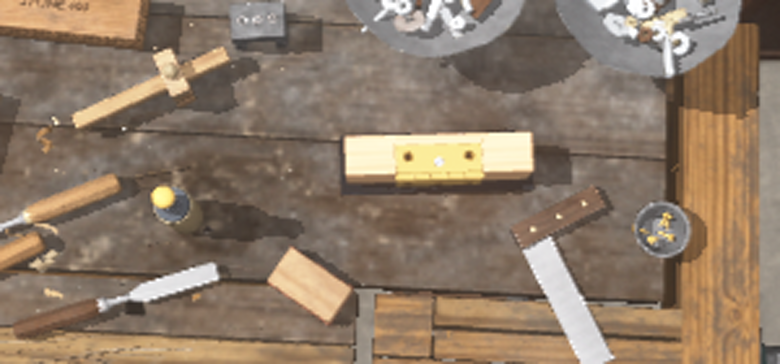

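```bash
cat >> h.py <<'E'
from scipy.spatial.transform import Rotation as R
def plan(p,azm,tilt=None):
    """shift (mm) and rotvec in tool frame from present measured pose to TCP p, tool x down, tool y at azimuth azm"""
    s=read_state();T=Rt(s['orientation'])
    x=np.array([0,0,-1.]);y=np.array([np.cos(np.radians(azm)),np.sin(np.radians(azm)),0]);G=np.stack([x,y,np.cross(x,y)],1)
    d=T.T@(np.array(p)-s['ee_pos'])*1000;w=R.from_matrix(T.T@G).as_rotvec()
    print('d',d.round(1),'w',w.round(4),np.degrees(w).round(1))
def wray(c,s,p):
    K=c['mtx'];q=np.array([p[0]-K[0,2],p[1]-K[1,2]]);r=np.hypot(*q);th=r/K[0,0]
    d=np.array([np.sin(th)*q[0]/r,-np.sin(th)*q[1]/r,-np.cos(th)]);M=np.array(c['mount']);T=Rt(s['orientation'])
    return T@(M[:3,:3]@d), T@M[:3,3]+s['ee_pos']
def watz(c,s,p,z):
    d,e=wray(c,s,p);return e+d*(z-e[2])/d[2]
def wproj(c,s,X):
    M=np.array(c['mount']);T=Rt(s['orientation']);q=T.T@(np.array(X)-s['ee_pos']);q=M[:3,:3].T@(q-M[:3,3])
    th=np.arctan2(np.hypot(q[0],q[1]),-q[2]);r=th*c['mtx'][0,0];n=np.hypot(q[0],q[1])
    return np.array([c['mtx'][0,2]+r*q[0]/n,c['mtx'][1,2]-r*q[1]/n])
E
python3 - <<'E'
from h import *
T=Rt(read_state()['orientation']);print(T.round(3))
t=dict(np.load('top0.npz'));s=dict(np.load('side0.npz'))
for p in [(256.9,180),(280.4,179.6)]:print('t',atz(t,p,.061))
for p in [(130+372/3.1,120+231/3.1),(130+391/3.1,120+203/3.1)]:print('s',p,atz(s,p,.061))
y=T[:,1];a=np.degrees(np.arctan2(y[1],y[0]));print('y az',a)
plan([.5,-.3,.28],a+33);plan([.46,-.045,.28],a+58)
E
```

```text
[[ 0.     0.438 -0.899]
 [-0.    -0.899 -0.438]
 [-1.     0.    -0.   ]]
t [ 0.54697621 -0.01102418  0.061     ]
t [ 0.54845625 -0.08289547  0.061     ]
s (250.0, 194.51612903225805) [ 0.5405903  -0.01288435  0.061     ]
s (256.1290322580645, 185.48387096774195) [ 0.53510056 -0.07887     0.061     ]
y az -63.9985992175454
d [ -23.7 -161.2 -317.8] w [-5.76e-01 -1.00e-04 -1.00e-04] [-33.  -0.  -0.]
d [ -23.7 -407.9 -393.7] w [-1.0123e+00 -0.0000e+00 -1.0000e-04] [-58.  -0.  -0.]
```

Request:
send_rows(moves=[{"tx": -15, "ty": -20, "tz": -45, "wx": -0.1}, {"tx": -20, "ty": -40, "tz": -90, "wx": -0.2}, {"tx": -20, "ty": -60, "tz": -135, "wx": -0.3}, {"tx": -20, "ty": -80, "tz": -180, "wx": -0.4}, {"tx": -20, "ty": -100, "tz": -225, "wx": -0.5}, {"tx": -20, "ty": -125, "tz": -270, "wx": -0.6}, {"tx": -20, "ty": -160, "tz": -310, "wx": -0.7}, {"tx": -20, "ty": -200, "tz": -345, "wx": -0.8}, {"tx": -20, "ty": -245, "tz": -370, "wx": -0.9}, {"tx": -20, "ty": -290, "tz": -390, "wx": -1.0123}])

```text
schema error: expected keys tx, ty, tz, wx, wy, wz
```

Run:
```python
from h import *
plan([.545,-.045,.22],-6)
```

```text
d [  36.3 -370.6 -470.1] w [-1.0123e+00 -0.0000e+00 -1.0000e-04] [-58.  -0.  -0.]
```

Request:
send_rows(moves=[{"tx": -15, "ty": -20, "tz": -45, "wx": -0.1, "wy": 0, "wz": 0}, {"tx": -20, "ty": -40, "tz": -90, "wx": -0.2, "wy": 0, "wz": 0}, {"tx": -20, "ty": -60, "tz": -135, "wx": -0.3, "wy": 0, "wz": 0}, {"tx": -20, "ty": -80, "tz": -180, "wx": -0.4, "wy": 0, "wz": 0}, {"tx": -20, "ty": -100, "tz": -225, "wx": -0.5, "wy": 0, "wz": 0}, {"tx": -20, "ty": -125, "tz": -270, "wx": -0.6, "wy": 0, "wz": 0}, {"tx": -20, "ty": -160, "tz": -310, "wx": -0.7, "wy": 0, "wz": 0}, {"tx": -10, "ty": -200, "tz": -345, "wx": -0.8, "wy": 0, "wz": 0}, {"tx": 0, "ty": -245, "tz": -370, "wx": -0.9, "wy": 0, "wz": 0}, {"tx": 10, "ty": -285, "tz": -400, "wx": -1.0123, "wy": 0, "wz": 0}])

```text
time: 1.9
ee_pos: [0.5176, -0.1622, 0.2486]
orientation: [47.3, 90.0, -48.5]
wrist_force: [1.4, -0.3, -0.1]
width: 0.998
```

Run:
```python
from h import *
plan([.545,-.045,.22],-6);print(read_state()['ee_pos'],read_state()['joint_positions'])
```

```text
d [  28.6   15.5 -119.3] w [ 0.0042  0.0006 -0.0006] [ 0.2  0.  -0. ]
[ 0.51760487 -0.1621505   0.24862678] [ 51.42929321  22.21391089 -45.78719038 104.42151359  18.10325276
  60.89790801  -6.93084012]
```

Request:
send_rows(moves=[{"tx": 10, "ty": 5, "tz": -40, "wx": 0, "wy": 0, "wz": 0}, {"tx": 20, "ty": 10, "tz": -80, "wx": 0, "wy": 0, "wz": 0}, {"tx": 28, "ty": 15, "tz": -110, "wx": 0, "wy": 0, "wz": 0}, {"tx": 28, "ty": 15, "tz": -120, "wx": 0, "wy": 0, "wz": 0}, {"tx": 28, "ty": 15, "tz": -120, "wx": 0, "wy": 0, "wz": 0}, {"tx": 28, "ty": 15, "tz": -120, "wx": 0, "wy": 0, "wz": 0}])

```text
time: 2.5
ee_pos: [0.5451, -0.0478, 0.2208]
orientation: [9.9, 89.9, -86.2]
wrist_force: [0.1, -0.2, -0.2]
width: 0.997
```

Run:
```python
from h import *
s=read_state();c=cams.camera('wrist');cv2.imwrite('pics/w1.png',c['img'])
import pickle;pickle.dump((s,c),open('w1.pkl','wb'))
print(s['ee_pos'],s['orientation'])
for l in ['hole_1','stile']:
  for d in cams.place_of(c,l): print(l,np.round(d['point'],1),round(d['score'],2),watz(c,s,d['point'],.061).round(4))
```

```text
[ 0.54507407 -0.04778348  0.22080426] [  9.88412189  89.93379695 -86.17945251]
hole_1 [257.4 214. ] 0.88 [ 0.5446 -0.0814  0.061 ]
hole_1 [251.1 143.6] 0.73 [ 0.5461 -0.0102  0.061 ]
hole_1 [120.2  54.9] 0.4 [0.4286 0.0958 0.061 ]
stile [259.4 165. ] 0.59 [ 0.5517 -0.0316  0.061 ]
```

View pics/w1.png

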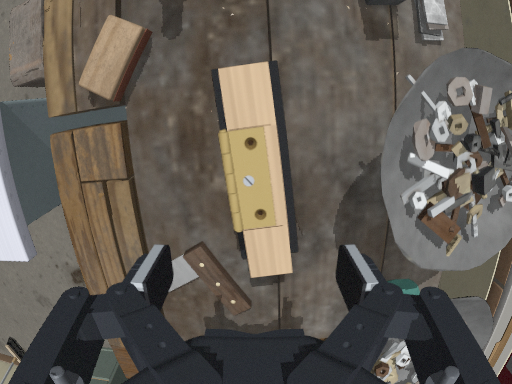

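Run:
```python
from h import *
import pickle;s,c=pickle.load(open('w1.pkl','rb'))
im=c['img'];a=cv2.resize(im[128:158,235:265],None,fx=12,fy=12,interpolation=cv2.INTER_CUBIC);b=cv2.resize(im[198:228,245:275],None,fx=12,fy=12,interpolation=cv2.INTER_CUBIC)
cv2.imwrite('pics/w1z.png',np.hstack([a,b]))
g=im.astype(float).sum(2)
for (u0,v0) in [(250,143),(260,213)]:
    w=np.clip(330-g[v0-9:v0+10,u0-9:u0+10],0,None);V,U=np.mgrid[v0-9:v0+10,u0-9:u0+10]
    p=((U*w).sum()/w.sum(),(V*w).sum()/w.sum());print(p,watz(c,s,p,.061),watz(c,s,p,.058),g[v0-8:v0+9,u0])
```

```text
(np.float64(250.1786082232837), np.float64(141.8899503605882)) [ 0.54538638 -0.00845656  0.061     ] [ 0.54530632 -0.00886591  0.058     ] [486. 464. 303. 197. 182. 149. 154. 150. 149. 164. 230. 291. 290. 293.
 345. 441. 478.]
(np.float64(260.1742289064492), np.float64(212.77912312006117)) [ 0.54754882 -0.08042401  0.061     ] [ 0.54749208 -0.08160937  0.058     ] [476. 479. 479. 436. 265. 171. 125. 148. 144. 159. 281. 284. 299. 309.
 332. 463. 473.]
```

View pics/w1z.png

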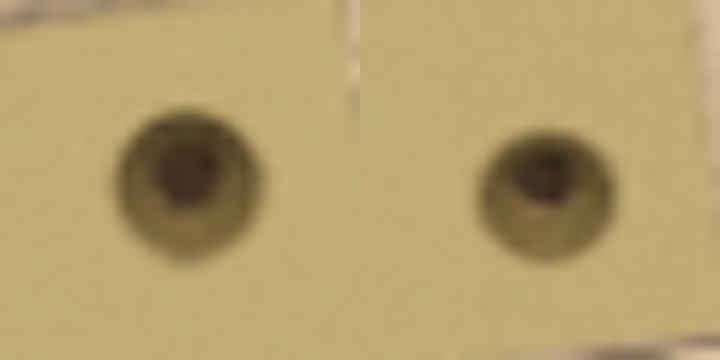

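Run:
```python
from h import *
import pickle;s,c=pickle.load(open('w1.pkl','rb'))
A=watz(c,s,(250.2,143.04),.061);B=watz(c,s,(260.1,213.96),.061);print(A,B,np.linalg.norm(A-B),np.degrees(np.arctan2(*(B-A)[:2])))
T=Rt(s['orientation']);y=T[:,1];print(np.degrees(np.arctan2(y[1],y[0])))
plan([.48,.235,.27],25);plan([.51,.1,.26],10)
```

```text
[ 0.54528701 -0.00954969  0.061     ] [ 0.54734762 -0.08168925  0.061     ] 0.072168984614928 178.36383282838167
-6.063567926389369
d [ -49.5  -95.1 -274.8] w [-5.442e-01  1.000e-03 -1.000e-04] [-31.2   0.1  -0. ]
d [ -39.4  -50.8 -143.8] w [-2.824e-01  1.000e-03 -2.000e-04] [-16.2   0.1  -0. ]
```

Request:
send_rows(moves=[{"tx": -20, "ty": -17, "tz": -45, "wx": -0.1, "wy": 0, "wz": 0}, {"tx": -45, "ty": -34, "tz": -90, "wx": -0.2, "wy": 0, "wz": 0}, {"tx": -60, "ty": -51, "tz": -135, "wx": -0.28, "wy": 0, "wz": 0}, {"tx": -60, "ty": -68, "tz": -180, "wx": -0.28, "wy": 0, "wz": 0}, {"tx": -60, "ty": -85, "tz": -225, "wx": -0.28, "wy": 0, "wz": 0}, {"tx": -60, "ty": -97, "tz": -270, "wx": -0.28, "wy": 0, "wz": 0}, {"tx": -60, "ty": -97, "tz": -300, "wx": -0.28, "wy": 0, "wz": 0}, {"tx": -60, "ty": -97, "tz": -302, "wx": -0.28, "wy": 0, "wz": 0}, {"tx": -60, "ty": -97, "tz": -302, "wx": -0.28, "wy": 0, "wz": 0}])

```text
time: 3.55
ee_pos: [0.4804, 0.2639, 0.2806]
orientation: [-19.3, 90.0, -99.3]
wrist_force: [0.3, -0.6, -0.9]
width: 1.0
```

Run:
```python
from h import *
s=read_state();c=cams.camera('wrist');cv2.imwrite('pics/w2.png',c['img'])
import pickle;pickle.dump((s,c),open('w2.pkl','wb'))
print(s['ee_pos'],s['orientation'])
for l,z in [('punch_grip',.115),('punch_collar',.085),('tube_mouth',.085)]:
  for d in cams.place_of(c,l): print(l,np.round(d['point'],1),round(d['score'],2),watz(c,s,d['point'],z).round(4))
cv2.imwrite('pics/w2z.png',cv2.resize(c['img'][90:270,150:350],None,fx=3,fy=3,interpolation=cv2.INTER_CUBIC))
```

```text
[0.48043178 0.26386095 0.28056646] [-19.3336143   89.9834422  -99.27926861]
punch_grip [259.5 185.5] 0.87 [0.4864 0.2597 0.115 ]
punch_collar [255.7 178.4] 0.64 [0.483  0.2584 0.085 ]
```

View pics/w2.png

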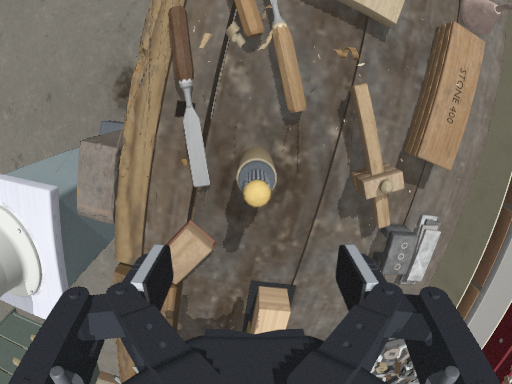

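View pics/w2z.png

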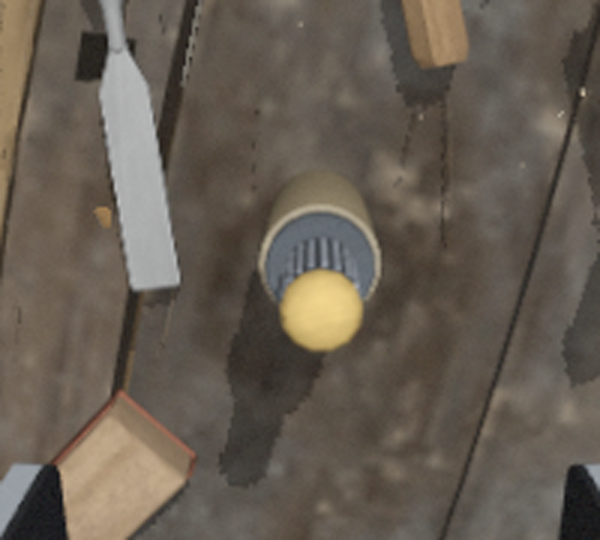

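Run:
```python
from h import *
import pickle;s,c=pickle.load(open('w2.pkl','rb'))
print('cap',watz(c,s,(256.7,193.1),.146))
from scipy.optimize import least_squares
th=np.linspace(0,2*np.pi,120)
def f(x,z=.085,r=.022):
    P=np.array([wproj(c,s,[x[0]+r*np.cos(t),x[1]+r*np.sin(t),z]) for t in th]);P=(P-[150,90]+.5)*3-.5
    return np.array([P[:,0].min()-260,P[:,0].max()-381,P[:,1].min()-205])
r=least_squares(f,[.484,.26]);print('rim',r.x,r.fun)
T=Rt(s['orientation']);y=T[:,1];print(np.degrees(np.arctan2(y[1],y[0])))
```

```text
cap [0.48306158 0.26111927 0.146     ]
rim [0.48374655 0.25927677] [ 0.15536883 -0.15560517 -0.00569151]
10.054344950186518
```

Request:
send_rows(moves=[{"tx": 45, "ty": 2.4, "tz": 4.4, "wx": 0, "wy": 0, "wz": 0}, {"tx": 90, "ty": 2.4, "tz": 4.4, "wx": 0, "wy": 0, "wz": 0}, {"tx": 130, "ty": 2.4, "tz": 4.4, "wx": 0, "wy": 0, "wz": 0}, {"tx": 157, "ty": 2.4, "tz": 4.4, "wx": 0, "wy": 0, "wz": 0}, {"tx": 157, "ty": 2.4, "tz": 4.4, "wx": 0, "wy": 0, "wz": 0}, {"tx": 157, "ty": 2.4, "tz": 4.4, "wx": 0, "wy": 0, "wz": 0}])

```text
time: 4.35
ee_pos: [0.4836, 0.2596, 0.124]
orientation: [-96.4, 90.0, -176.4]
wrist_force: [0.4, 0.1, 0.3]
width: 1.0
```

Request:
send_rows(grip=0, moves=[{"tx": 0, "ty": 0, "tz": 0, "wx": 0, "wy": 0, "wz": 0}, {"tx": 0, "ty": 0, "tz": 0, "wx": 0, "wy": 0, "wz": 0}, {"tx": 0, "ty": 0, "tz": 0, "wx": 0, "wy": 0, "wz": 0}, {"tx": 0, "ty": 0, "tz": 0, "wx": 0, "wy": 0, "wz": 0}, {"tx": 0, "ty": 0, "tz": 0, "wx": 0, "wy": 0, "wz": 0}, {"tx": 0, "ty": 0, "tz": 0, "wx": 0, "wy": 0, "wz": 0}, {"tx": 0, "ty": 0, "tz": 0, "wx": 0, "wy": 0, "wz": 0}, {"tx": 0, "ty": 0, "tz": 0, "wx": 0, "wy": 0, "wz": 0}])

```text
time: 5.15
ee_pos: [0.4837, 0.2604, 0.1244]
orientation: [75.2, 89.9, -4.7]
wrist_force: [-0.5, -2.2, 6.5]
width: 0.268
```

Run:
```python
from h import *
s=read_state();c=cams.camera('wrist');cv2.imwrite('pics/w3.png',c['img'])
print(s['ee_pos'],s['orientation'],s['wrist_force'],s['moment'],s['width'])
```

```text
[0.48369157 0.26044172 0.12440939] [75.21020263 89.93228163 -4.74412301] [-0.53351018 -2.24077966  6.47463133] [-0.26575337  0.19858684  0.01263352] 0.26785211243235973
```

View pics/w3.png

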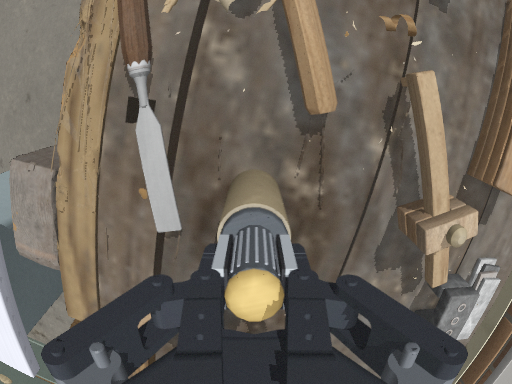

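Request:
send_rows(moves=[{"tx": -15, "ty": 0, "tz": 0, "wx": 0, "wy": 0, "wz": 0}, {"tx": -50, "ty": 0, "tz": 0, "wx": 0, "wy": 0, "wz": 0}, {"tx": -90, "ty": 0, "tz": 0, "wx": 0, "wy": 0, "wz": 0}, {"tx": -100, "ty": 0, "tz": 0, "wx": 0, "wy": 0, "wz": 0}, {"tx": -100, "ty": 2, "tz": 30, "wx": 0, "wy": 0, "wz": 0}, {"tx": -100, "ty": 4, "tz": 75, "wx": 0, "wy": 0, "wz": 0}, {"tx": -100, "ty": 6, "tz": 120, "wx": 0, "wy": 0, "wz": 0}, {"tx": -100, "ty": 8, "tz": 165, "wx": 0, "wy": 0, "wz": 0}, {"tx": -100, "ty": 11, "tz": 210, "wx": 0, "wy": 0, "wz": 0}, {"tx": -100, "ty": 13.7, "tz": 250, "wx": 0, "wy": 0, "wz": 0}])

```text
time: 6.2
ee_pos: [0.5397, 0.0136, 0.223]
orientation: [-72.4, 89.9, -152.4]
wrist_force: [1.5, 0.3, -3.6]
width: 0.265
```

Run:
```python
from h import *
plan([.5453,-.0095,.215],10);s=read_state();print(s['ee_pos'],s['wrist_force'],s['width'])
```

```text
d [ 8.   1.5 23.7] w [-0.0003  0.0005  0.0017] [-0.   0.   0.1]
[0.53973171 0.01361839 0.22295532] [ 1.46922984  0.34661448 -3.6001169 ] 0.2648552079059357
```

Request:
send_rows(moves=[{"tx": 4, "ty": 1.5, "tz": 26, "wx": 0, "wy": 0, "wz": 0}, {"tx": 8, "ty": 1.5, "tz": 26, "wx": 0, "wy": 0, "wz": 0}, {"tx": 8, "ty": 1.5, "tz": 26, "wx": 0, "wy": 0, "wz": 0}, {"tx": 8, "ty": 1.5, "tz": 26, "wx": 0, "wy": 0, "wz": 0}])

```text
time: 6.6
ee_pos: [0.5456, -0.0075, 0.2153]
orientation: [-139.6, 89.9, 140.5]
wrist_force: [-0.5, 0.8, -4.3]
width: 0.265
```

Run:
```python
from h import *
import pickle
s=read_state();print(s['ee_pos'],s['orientation'],s['wrist_force'],s['moment'])
for n in ['side','top','wrist']:
    s=read_state();c=cams.camera(n);pickle.dump((s,c),open(n+'4.pkl','wb'));im=c['img']
    if n=='side': im=cv2.resize(im[110:230,190:320],None,fx=5,fy=5,interpolation=cv2.INTER_CUBIC)
    if n=='top': im=cv2.resize(im[120:240,200:330],None,fx=5,fy=5,interpolation=cv2.INTER_CUBIC)
    cv2.imwrite(f'pics/{n}4.png',im)
```

```text
[ 0.54557907 -0.0074658   0.21529948] [-139.64990937   89.91697264  140.49726375] [-0.46356219  0.79996438 -4.27202891] [ 0.00574004 -0.03444787 -0.03985404]
```

View pics/side4.png

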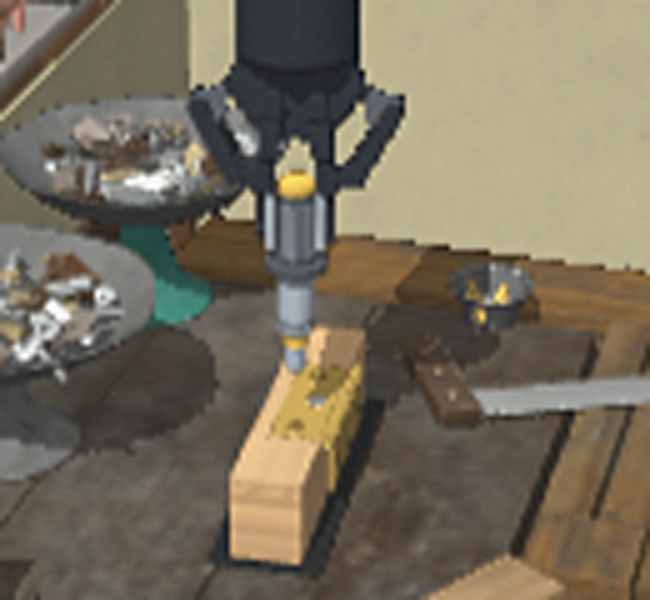

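View pics/top4.png

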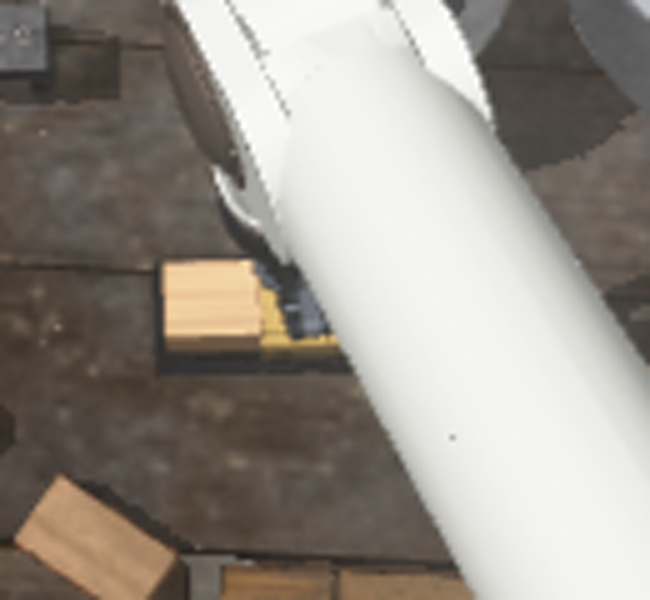

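View pics/wrist4.png

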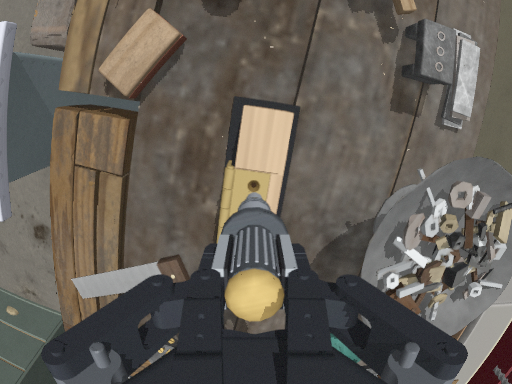

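Run:
```python
from h import *
import pickle
s,c=pickle.load(open('wrist4.pkl','rb'));print(s['ee_pos'],s['time'])
cv2.imwrite('pics/wrist4z.png',cv2.resize(c['img'][170:330,200:310],None,fx=3.7,fy=3.7,interpolation=cv2.INTER_CUBIC))
T=Rt(s['orientation']);o=s['ee_pos']
g=o+[0,0,-.0094]
for n,dz in [('cap',.033),('cap-6',.027),('collartop',-.023),('n66',-.096),('n73',-.103),('n80',-.110)]: print(n,wproj(c,s,g+[0,0,dz]).round(1))
s2,c2=pickle.load(open('side4.pkl','rb'));
for n,dz in [('cap',.033),('collarbot',-.03),('barrel',-.052),('n66',-.096),('n73',-.103),('n80',-.110)]:
    q=proj(c2,g+[0,0,dz]);print(n,q.round(1),((q-[190,110]+.5)*5-.5).round(0))
print('holeA wrist',wproj(c,s,[.5453,-.0095,.061]),'side',(proj(c2,[.5453,-.0095,.061])-[190,110])*5)
```

```text
[ 0.54603662 -0.00715901  0.21576855] 6.7
cap [254.9 305.1]
cap-6 [254.9 296.2]
collartop [254.6 242.6]
n66 [254.4 200.6]
n73 [254.4 197.8]
n80 [254.3 195.1]
cap [248.3 144.4] [293. 174.]
collarbot [248.1 163.1] [293. 267.]
barrel [248.1 169.4] [293. 299.]
n66 [248.  181.7] [292. 361.]
n73 [248.  183.7] [292. 370.]
n80 [248.  185.6] [292. 380.]
holeA wrist [253.08741006 185.82253773] side [291.77578813 424.16845977]
```

View pics/wrist4z.png

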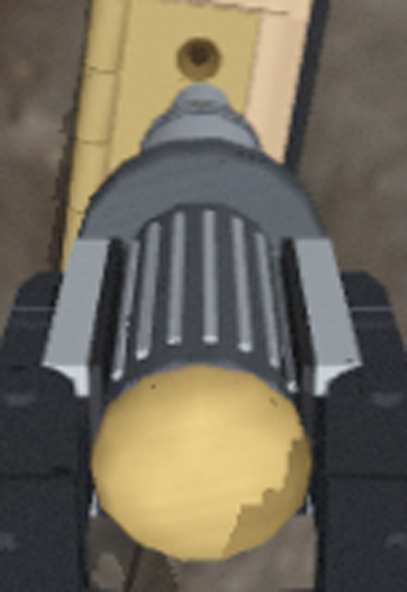

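Run:
```python
from h import *
import pickle
s,c=pickle.load(open('wrist4.pkl','rb'));s2,c2=pickle.load(open('side4.pkl','rb'))
o=s['ee_pos'];g=o+[0,0,-.0094]
th=np.linspace(0,2*np.pi,60)
for L in (66,70,73,77,80):
  for dy in (-.002,0,.002):
    ps=[];qs=[]
    for r,h in((.003,0),(.0068,.0038)):
        for t in th:
            X=g+[r*np.cos(t),r*np.sin(t)+dy,-.03-L/1000+h];ps.append(wproj(c,s,X));
            X=g+[r*np.cos(t),r*np.sin(t)+dy,-.03-L/1000+h];qs.append(proj(c2,X))
    ps=(np.array(ps)-[200,170]+.5)*3.7-.5;qs=(np.array(qs)-[190,110]+.5)*5-.5
    print(L,dy,'wrist top tip',ps[:60,1].min().round(1),'cone',ps[60:,1].min().round(1),'x',ps[60:,0].min().round(),ps[60:,0].max().round(),'side bot',qs[:,1].max().round(1))
im=cv2.resize(c2['img'][150:200,230:270],None,fx=12,fy=12,interpolation=cv2.INTER_CUBIC);cv2.imwrite('pics/s4zz.png',im)
im=cv2.resize(c['img'][175:225,225:285],None,fx=12,fy=12,interpolation=cv2.INTER_CUBIC);cv2.imwrite('pics/w4zz.png',im)
```

```text
66 -0.002 wrist top tip 109.9 cone 98.7 x 169.0 233.0 side bot 361.5
66 0 wrist top tip 101.2 cone 89.8 x 171.0 235.0 side bot 362.9
66 0.002 wrist top tip 92.5 cone 80.9 x 172.0 236.0 side bot 364.3
70 -0.002 wrist top tip 104.0 cone 92.8 x 169.0 232.0 side bot 367.0
70 0 wrist top tip 95.4 cone 84.1 x 171.0 234.0 side bot 368.4
70 0.002 wrist top tip 86.8 cone 75.3 x 173.0 236.0 side bot 369.8
73 -0.002 wrist top tip 99.7 cone 88.6 x 170.0 232.0 side bot 371.1
73 0 wrist top tip 91.2 cone 79.9 x 171.0 234.0 side bot 372.6
73 0.002 wrist top tip 82.7 cone 71.2 x 173.0 235.0 side bot 374.0
77 -0.002 wrist top tip 94.1 cone 83.0 x 170.0 231.0 side bot 376.6
77 0 wrist top tip 85.7 cone 74.5 x 172.0 233.0 side bot 378.1
77 0.002 wrist top tip 77.3 cone 65.9 x 173.0 235.0 side bot 379.5
80 -0.002 wrist top tip 90.0 cone 79.0 x 171.0 231.0 side bot 380.7
80 0 wrist top tip 81.7 cone 70.5 x 172.0 233.0 side bot 382.2
80 0.002 wrist top tip 73.4 cone 62.0 x 174.0 234.0 side bot 383.6
```

View pics/s4zz.png

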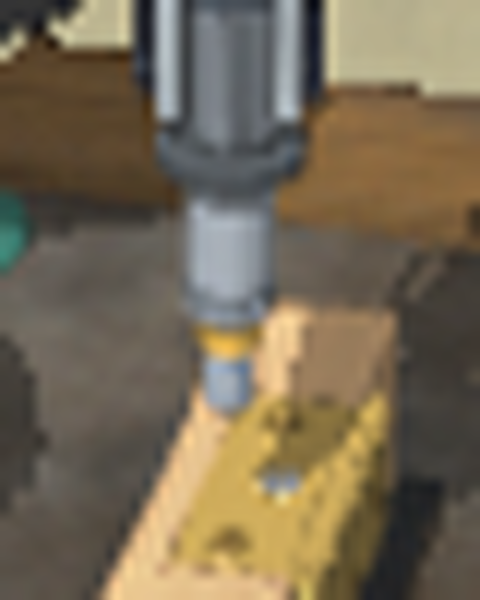

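View pics/w4zz.png

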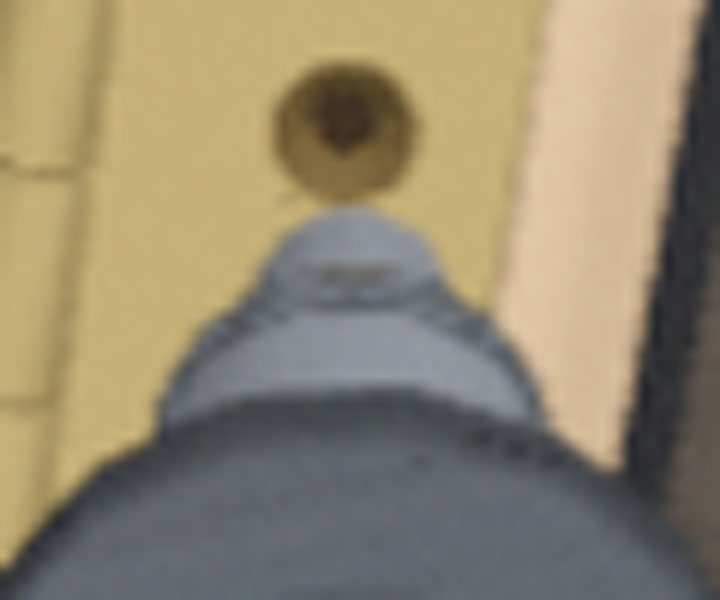

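Request:
send_rows(moves=[{"tx": 10, "ty": -1, "tz": 2, "wx": 0, "wy": 0, "wz": 0}, {"tx": 25, "ty": -1, "tz": 2, "wx": 0, "wy": 0, "wz": 0}, {"tx": 38, "ty": -1, "tz": 2, "wx": 0, "wy": 0, "wz": 0}, {"tx": 38, "ty": -1, "tz": 2, "wx": 0, "wy": 0, "wz": 0}, {"tx": 38, "ty": -1, "tz": 2, "wx": 0, "wy": 0, "wz": 0}])

```text
time: 7.25
ee_pos: [0.5452, -0.0107, 0.1768]
orientation: [-121.4, 89.9, 158.7]
wrist_force: [-0.5, -0.1, -2.8]
width: 0.262
```

Run:
```python
from h import *
import pickle
s=read_state();c=cams.camera('wrist');print(s['time'],s['ee_pos'],s['orientation'],s['wrist_force'],read_state()['ee_pos'])
pickle.dump((s,c),open('w5.pkl','wb'))
print('hole',(wproj(c,s,[.5453,-.0095,.061])-[225,170])*9)
g=s['ee_pos']+[0,0,-.0094-.102];print('tip',(wproj(c,s,g)-[225,170])*9)
cv2.imwrite('pics/w5z.png',cv2.resize(c['img'][170:230,225:285],None,fx=9,fy=9,interpolation=cv2.INTER_CUBIC))
```

```text
7.25 [ 0.54523998 -0.01071666  0.17680079] [-121.38452093   89.90374176  158.68287647] [-0.49330502 -0.10307407 -2.78192391] [ 0.54573378 -0.01065877  0.17740825]
hole [268.97792561 226.35724469]
tip [266.07221159 253.83874887]
```

View pics/w5z.png

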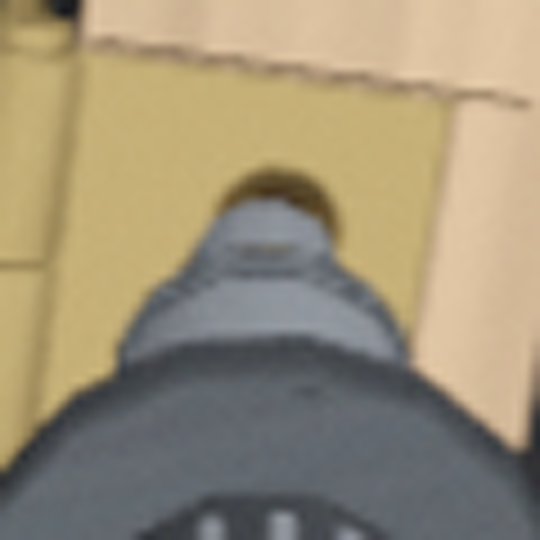

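Request:
send_rows(moves=[{"tx": 2, "ty": 1.2, "tz": -0.8, "wx": 0, "wy": 0, "wz": 0}, {"tx": 4, "ty": 1.2, "tz": -0.8, "wx": 0, "wy": 0, "wz": 0}, {"tx": 5, "ty": 1.2, "tz": -0.8, "wx": 0, "wy": 0, "wz": 0}, {"tx": 5, "ty": 1.2, "tz": -0.8, "wx": 0, "wy": 0, "wz": 0}])

```text
time: 7.7
ee_pos: [0.5467, -0.01, 0.1726]
orientation: [96.5, 90.0, 16.5]
wrist_force: [0.9, 0.8, -3.9]
width: 0.262
```

Run:
```python
from h import *
import pickle
s=read_state();c=cams.camera('wrist');print(s['time'],s['ee_pos'],s['orientation'],s['wrist_force'],read_state()['ee_pos'])
pickle.dump((s,c),open('w6.pkl','wb'))
print('hole',(wproj(c,s,[.5453,-.0095,.061])-[225,170])*9)
g=s['ee_pos']+[0,0,-.0094-.102];print('tip',(wproj(c,s,g)-[225,170])*9)
cv2.imwrite('pics/w6z.png',cv2.resize(c['img'][170:230,225:285],None,fx=9,fy=9,interpolation=cv2.INTER_CUBIC))
```

```text
7.7 [ 0.54673982 -0.00996772  0.17261424] [96.49949912 89.99795047 16.54144124] [ 0.89126133  0.80265156 -3.92149455] [ 0.54673169 -0.00997366  0.17265504]
hole [249.51168576 244.63308586]
tip [264.25426069 252.81213786]
```

View pics/w6z.png

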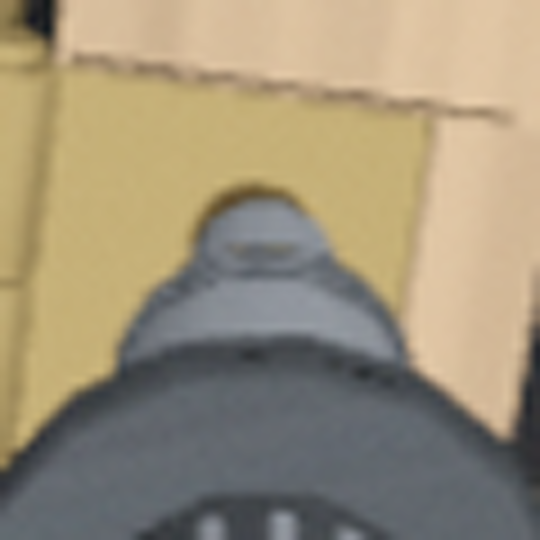

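Request:
send_rows(moves=[{"tx": 1.5, "ty": -0.4, "tz": 0, "wx": 0, "wy": 0, "wz": 0}, {"tx": 3, "ty": -0.4, "tz": 0, "wx": 0, "wy": 0, "wz": 0}, {"tx": 4, "ty": -0.4, "tz": 0, "wx": 0, "wy": 0, "wz": 0}, {"tx": 4, "ty": -0.4, "tz": 0, "wx": 0, "wy": 0, "wz": 0}])

```text
time: 8.15
ee_pos: [0.5464, -0.0096, 0.1689]
orientation: [148.5, 90.0, 68.6]
wrist_force: [-1.8, 1.9, 1.5]
width: 0.263
```

Request:
send_rows(moves=[{"tx": 1, "ty": 0, "tz": 0, "wx": 0, "wy": 0, "wz": 0}, {"tx": 2, "ty": 0, "tz": 0, "wx": 0, "wy": 0, "wz": 0}, {"tx": 2, "ty": 0, "tz": 0, "wx": 0, "wy": 0, "wz": 0}])

```text
time: 8.45
ee_pos: [0.5464, -0.0097, 0.1668]
orientation: [130.7, 90.0, 50.7]
wrist_force: [-2.6, 2.2, 4.6]
width: 0.27
```

Request:
send_rows(moves=[{"tx": 0.8, "ty": -0.5, "tz": -0.4, "wx": 0, "wy": 0, "wz": 0}, {"tx": 1.5, "ty": -0.5, "tz": -0.4, "wx": 0, "wy": 0, "wz": 0}, {"tx": 1.5, "ty": -0.5, "tz": -0.4, "wx": 0, "wy": 0, "wz": 0}])

```text
time: 8.75
ee_pos: [0.5462, -0.0095, 0.1656]
orientation: [85.9, 89.9, 5.9]
wrist_force: [-3.5, 1.5, 5.7]
width: 0.266
```

Request:
send_rows(moves=[{"tx": 0.5, "ty": -0.2, "tz": -0.2, "wx": 0, "wy": 0, "wz": 0}, {"tx": 1, "ty": -0.2, "tz": -0.2, "wx": 0, "wy": 0, "wz": 0}, {"tx": 1, "ty": -0.2, "tz": -0.2, "wx": 0, "wy": 0, "wz": 0}])

```text
time: 9.05
ee_pos: [0.5462, -0.0094, 0.1648]
orientation: [75.3, 89.9, -4.7]
wrist_force: [-3.1, 1.8, 7.2]
width: 0.266
```

Request:
send_rows(moves=[{"tx": 0.5, "ty": -0.5, "tz": -0.2, "wx": 0, "wy": 0, "wz": 0}, {"tx": 1, "ty": -0.5, "tz": -0.2, "wx": 0, "wy": 0, "wz": 0}, {"tx": 1, "ty": -0.5, "tz": -0.2, "wx": 0, "wy": 0, "wz": 0}])

```text
time: 9.35
ee_pos: [0.546, -0.0093, 0.1641]
orientation: [74.9, 89.9, -5.1]
wrist_force: [-2.8, 1.4, 8.2]
width: 0.271
```

Request:
send_rows(moves=[{"tx": 0.5, "ty": 0, "tz": 0, "wx": 0, "wy": 0, "wz": 0}, {"tx": 1, "ty": 0, "tz": 0, "wx": 0, "wy": 0, "wz": 0}, {"tx": 1, "ty": 0, "tz": 0, "wx": 0, "wy": 0, "wz": 0}])

```text
time: 9.65
ee_pos: [0.546, -0.0093, 0.1631]
orientation: [72.7, 89.9, -7.3]
wrist_force: [-2.5, 1.2, 9.5]
width: 0.27
```

Request:
send_rows(moves=[{"tx": 0.5, "ty": -0.3, "tz": 0, "wx": 0, "wy": 0, "wz": 0}, {"tx": 1, "ty": -0.3, "tz": 0, "wx": 0, "wy": 0, "wz": 0}, {"tx": 1, "ty": -0.3, "tz": 0, "wx": 0, "wy": 0, "wz": 0}])

```text
time: 9.95
ee_pos: [0.5458, -0.0094, 0.1618]
orientation: [82.5, 89.9, 2.5]
wrist_force: [-1.1, 1.9, 5.6]
width: 0.268
```

Request:
send_rows(moves=[{"tx": 0, "ty": 0, "tz": 0, "wx": 0, "wy": 0, "wz": 0}, {"tx": -8, "ty": 0, "tz": 0, "wx": 0, "wy": 0, "wz": 0}, {"tx": -20, "ty": 0, "tz": 0, "wx": 0, "wy": 0, "wz": 0}, {"tx": -35, "ty": -1, "tz": 10, "wx": 0, "wy": 0, "wz": 0}, {"tx": -35, "ty": -5, "tz": 35, "wx": 0, "wy": 0, "wz": 0}, {"tx": -35, "ty": -9, "tz": 60, "wx": 0, "wy": 0, "wz": 0}, {"tx": -28, "ty": -9.8, "tz": 72, "wx": 0, "wy": 0, "wz": 0}, {"tx": -16, "ty": -9.8, "tz": 72, "wx": 0, "wy": 0, "wz": 0}, {"tx": -16, "ty": -9.8, "tz": 72, "wx": 0, "wy": 0, "wz": 0}, {"tx": -16, "ty": -9.8, "tz": 72, "wx": 0, "wy": 0, "wz": 0}])

```text
time: 10.95
ee_pos: [0.547, -0.0801, 0.1763]
orientation: [-144.6, 89.9, 135.6]
wrist_force: [0.3, 0.1, -3.3]
width: 0.264
```

```bash
cat > look.py <<'E'
from h import *
import pickle,sys
n=sys.argv[1]
s=read_state();c=cams.camera('wrist');s2=read_state();print(s['time'],s['ee_pos'],s['orientation'],s['wrist_force'],s2['ee_pos'])
pickle.dump((s,c),open(n+'.pkl','wb'))
print('hole',(wproj(c,s,[.5473,-.0817,.061])-[225,170])*9)
g=s['ee_pos']+[0,0,-.0094-.102];print('tip',(wproj(c,s,g)-[225,170])*9)
cv2.imwrite(f'pics/{n}z.png',cv2.resize(c['img'][170:230,225:285],None,fx=9,fy=9,interpolation=cv2.INTER_CUBIC))
cv2.imwrite(f'pics/{n}.png',c['img'])
E
python3 look.py w7
```

```text
10.95 [ 0.54696558 -0.08008516  0.17634248] [-144.62909979   89.86394699  135.55254433] [ 0.30911162  0.13870923 -3.2539914 ] [ 0.54745464 -0.08008848  0.1768679 ]
hole [266.4263135  258.39083444]
tip [265.99096183 255.08914352]
```

View pics/w7.png

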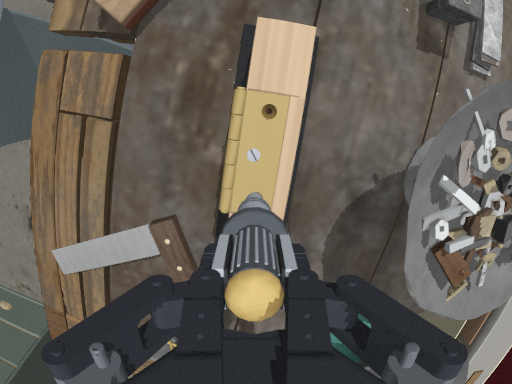

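View pics/w7z.png

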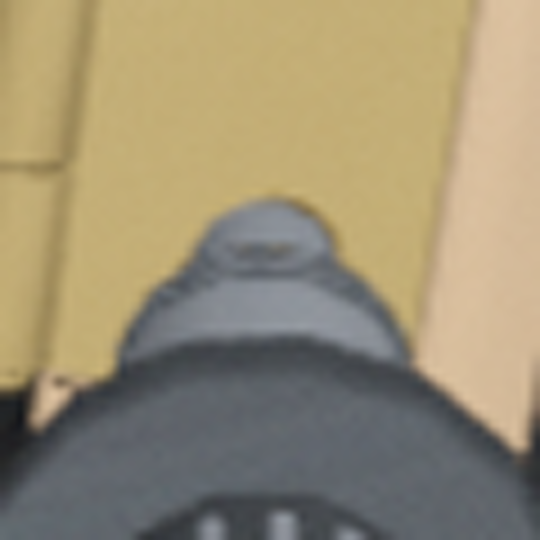

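Request:
send_rows(moves=[{"tx": 1, "ty": 0.4, "tz": 1.7, "wx": 0, "wy": 0, "wz": 0}, {"tx": 3, "ty": 0.4, "tz": 1.7, "wx": 0, "wy": 0, "wz": 0}, {"tx": 3.5, "ty": 0.4, "tz": 1.7, "wx": 0, "wy": 0, "wz": 0}, {"tx": 3.5, "ty": 0.4, "tz": 1.7, "wx": 0, "wy": 0, "wz": 0}])

```text
time: 11.4
ee_pos: [0.5483, -0.0835, 0.1736]
orientation: [-166.5, 90.0, 113.6]
wrist_force: [-1.4, 0.9, -3.5]
width: 0.266
```

```bash
python3 look.py w8
```

```text
11.4 [ 0.54832226 -0.08346154  0.17358941] [-166.49083943   89.99228935  113.57424355] [-1.42433739  0.90852213 -3.46788843] [ 0.54839338 -0.08352223  0.17367093]
hole [256.6186234  228.83690527]
tip [264.33444558 252.96117916]
```

View pics/w8z.png

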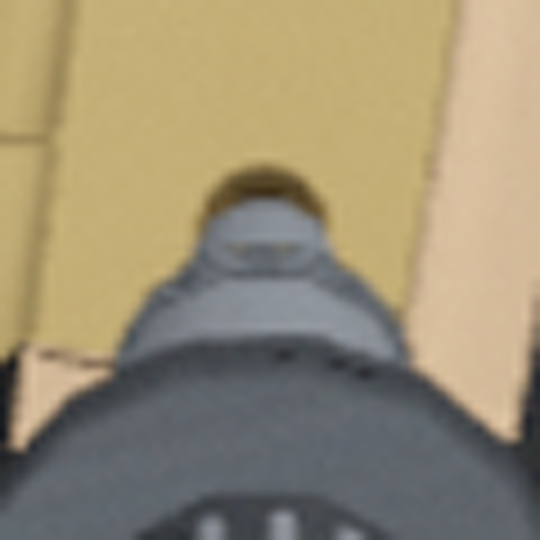

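Request:
send_rows(moves=[{"tx": 1, "ty": 0, "tz": -1.3, "wx": 0, "wy": 0, "wz": 0}, {"tx": 2, "ty": 0, "tz": -1.3, "wx": 0, "wy": 0, "wz": 0}, {"tx": 2, "ty": 0, "tz": -1.3, "wx": 0, "wy": 0, "wz": 0}, {"tx": 2, "ty": 0, "tz": -1.3, "wx": 0, "wy": 0, "wz": 0}])

```text
time: 11.85
ee_pos: [0.5482, -0.0821, 0.1717]
orientation: [142.7, 90.0, 62.7]
wrist_force: [-0.7, 0.8, -2.3]
width: 0.265
```

```bash
python3 look.py w9
```

```text
11.85 [ 0.54817928 -0.08213493  0.17173064] [142.69002666  89.98046034  62.74722608] [-0.69286013  0.76968344 -2.32889908] [ 0.5481985  -0.08217762  0.17173434]
hole [255.31231203 249.40376559]
tip [264.03975988 253.12588576]
```

View pics/w9z.png

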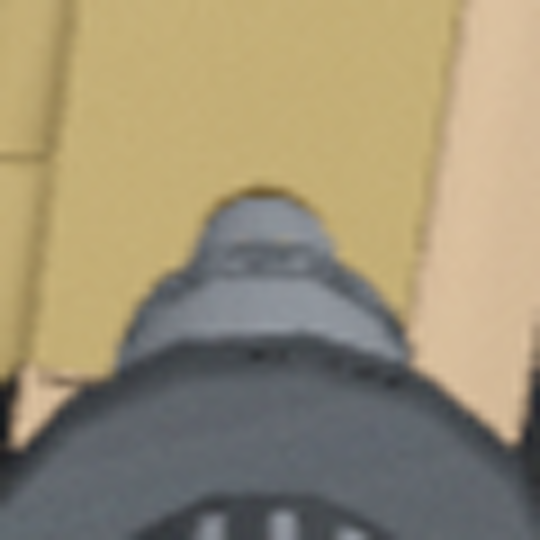

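Request:
send_rows(moves=[{"tx": 1.5, "ty": 0, "tz": 0, "wx": 0, "wy": 0, "wz": 0}, {"tx": 3, "ty": 0, "tz": 0, "wx": 0, "wy": 0, "wz": 0}, {"tx": 4, "ty": 0, "tz": 0, "wx": 0, "wy": 0, "wz": 0}, {"tx": 4, "ty": 0, "tz": 0, "wx": 0, "wy": 0, "wz": 0}])

```text
time: 12.3
ee_pos: [0.5483, -0.0819, 0.1679]
orientation: [127.0, 90.0, 47.1]
wrist_force: [-1.0, 3.1, 2.8]
width: 0.268
```

Request:
send_rows(moves=[{"tx": 0.7, "ty": 0, "tz": 0, "wx": 0, "wy": 0, "wz": 0}, {"tx": 1.5, "ty": 0, "tz": 0, "wx": 0, "wy": 0, "wz": 0}, {"tx": 1.5, "ty": 0, "tz": 0, "wx": 0, "wy": 0, "wz": 0}])

```text
time: 12.6
ee_pos: [0.5484, -0.082, 0.1664]
orientation: [111.2, 90.0, 31.3]
wrist_force: [-2.1, 2.3, 6.3]
width: 0.265
```

Request:
send_rows(moves=[{"tx": 0.5, "ty": -0.3, "tz": -0.4, "wx": 0, "wy": 0, "wz": 0}, {"tx": 1, "ty": -0.3, "tz": -0.4, "wx": 0, "wy": 0, "wz": 0}, {"tx": 1, "ty": -0.3, "tz": -0.4, "wx": 0, "wy": 0, "wz": 0}])

```text
time: 12.9
ee_pos: [0.5482, -0.0818, 0.1656]
orientation: [84.3, 89.9, 4.3]
wrist_force: [-1.8, 3.1, 6.0]
width: 0.27
```

Request:
send_rows(moves=[{"tx": 0.5, "ty": -0.2, "tz": -0.2, "wx": 0, "wy": 0, "wz": 0}, {"tx": 1, "ty": -0.2, "tz": -0.2, "wx": 0, "wy": 0, "wz": 0}, {"tx": 1, "ty": -0.2, "tz": -0.2, "wx": 0, "wy": 0, "wz": 0}])

```text
time: 13.2
ee_pos: [0.5482, -0.0818, 0.1648]
orientation: [74.5, 89.9, -5.4]
wrist_force: [-1.5, 2.8, 7.4]
width: 0.265
```

Request:
send_rows(moves=[{"tx": 0.4, "ty": 0, "tz": 0, "wx": 0, "wy": 0, "wz": 0}, {"tx": 0.8, "ty": 0, "tz": 0, "wx": 0, "wy": 0, "wz": 0}, {"tx": 0.8, "ty": 0, "tz": 0, "wx": 0, "wy": 0, "wz": 0}])

```text
time: 13.5
ee_pos: [0.5482, -0.0817, 0.1641]
orientation: [72.7, 89.9, -7.3]
wrist_force: [-1.2, 2.8, 8.1]
width: 0.27
```

Request:
send_rows(moves=[{"tx": 0.5, "ty": 0, "tz": -0.2, "wx": 0, "wy": 0, "wz": 0}, {"tx": 1, "ty": 0, "tz": -0.2, "wx": 0, "wy": 0, "wz": 0}, {"tx": 1, "ty": 0, "tz": -0.2, "wx": 0, "wy": 0, "wz": 0}])

```text
time: 13.8
ee_pos: [0.5482, -0.0816, 0.1632]
orientation: [64.3, 89.9, -15.7]
wrist_force: [-1.2, 2.5, 9.0]
width: 0.264
```

Request:
send_rows(moves=[{"tx": 0.4, "ty": 0, "tz": 0, "wx": 0, "wy": 0, "wz": 0}, {"tx": 0.8, "ty": 0, "tz": 0, "wx": 0, "wy": 0, "wz": 0}, {"tx": 0.8, "ty": 0, "tz": 0, "wx": 0, "wy": 0, "wz": 0}])

```text
time: 14.1
ee_pos: [0.5481, -0.0817, 0.162]
orientation: [75.3, 89.9, -4.6]
wrist_force: [-1.2, 2.4, 5.1]
width: 0.266
```

Request:
send_rows(moves=[{"tx": 0, "ty": 0, "tz": 0, "wx": 0, "wy": 0, "wz": 0}, {"tx": -10, "ty": 0, "tz": 0, "wx": 0, "wy": 0, "wz": 0}, {"tx": -40, "ty": 0, "tz": 0, "wx": 0, "wy": 0, "wz": 0}, {"tx": -60, "ty": 0, "tz": -20, "wx": 0, "wy": 0, "wz": 0}, {"tx": -60, "ty": 0, "tz": -65, "wx": 0, "wy": 0, "wz": 0}, {"tx": -60, "ty": -1, "tz": -110, "wx": 0, "wy": 0, "wz": 0}, {"tx": -60, "ty": -2, "tz": -155, "wx": 0, "wy": 0, "wz": 0}, {"tx": -60, "ty": -3, "tz": -200, "wx": 0, "wy": 0, "wz": 0}, {"tx": -60, "ty": -4, "tz": -245, "wx": 0, "wy": 0, "wz": 0}, {"tx": -60, "ty": -4, "tz": -290, "wx": 0, "wy": 0, "wz": 0}])

```text
time: 15.1
ee_pos: [0.4926, 0.2031, 0.2213]
orientation: [-8.9, 89.9, -88.9]
wrist_force: [1.1, 0.7, -4.2]
width: 0.265
```

Run:
```python
from h import *
s=read_state();print(s['ee_pos']);plan([.4836,.2600,.218],10)
c=cams.camera('side');cv2.imwrite('pics/s10.png',cv2.resize(c['img'][130:260,190:320],None,fx=4.5,fy=4.5,interpolation=cv2.INTER_CUBIC))
```

```text
[0.49257031 0.20311476 0.22125166]
d [  3.1   1.  -57.6] w [-0.0004  0.002   0.0003] [-0.   0.1  0. ]
```

View pics/s10.png

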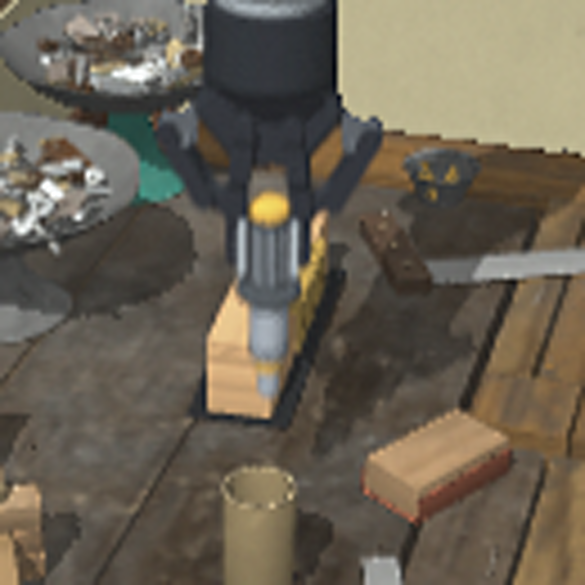

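Request:
send_rows(moves=[{"tx": 3, "ty": 1, "tz": -40, "wx": 0, "wy": 0, "wz": 0}, {"tx": 3, "ty": 1, "tz": -57, "wx": 0, "wy": 0, "wz": 0}, {"tx": 3, "ty": 1, "tz": -57, "wx": 0, "wy": 0, "wz": 0}, {"tx": 3, "ty": 1, "tz": -57, "wx": 0, "wy": 0, "wz": 0}])

```text
time: 15.55
ee_pos: [0.4841, 0.2583, 0.2181]
orientation: [-22.8, 89.9, -102.7]
wrist_force: [0.2, -0.9, -3.7]
width: 0.263
```

```bash
python3 look.py w11
python3 - <<'E'
from h import *
c=cams.camera('side');print(atz(c,((259.5)/4.5-.5+190,(487.5)/4.5-.5+130),.085))
cv2.imwrite('pics/s11.png',cv2.resize(c['img'][130:260,190:320],None,fx=4.5,fy=4.5,interpolation=cv2.INTER_CUBIC))
import pickle;s,c=pickle.load(open('w11.pkl','rb'))
print((wproj(c,s,[.4837,.2593,.085])-[225,170])*9,[(wproj(c,s,s['ee_pos']+[0,0,-z])-[225,170])*9 for z in(.1114,.09)])
E
```

```text
15.55 [0.48411833 0.25834196 0.21806526] [ -22.80809585   89.89892414 -102.74149246] [ 0.15513693 -0.87268483 -3.6776073 ] [0.48445697 0.25759159 0.21804215]
hole [ 280.50509623 2037.52523348]
tip [265.14899039 250.89940101]
[0.48259478 0.26008607 0.085     ]
[262.3656233  170.33798945] [array([265.14899039, 250.89940101]), array([265.48928326, 333.51572932])]
```

View pics/s11.png

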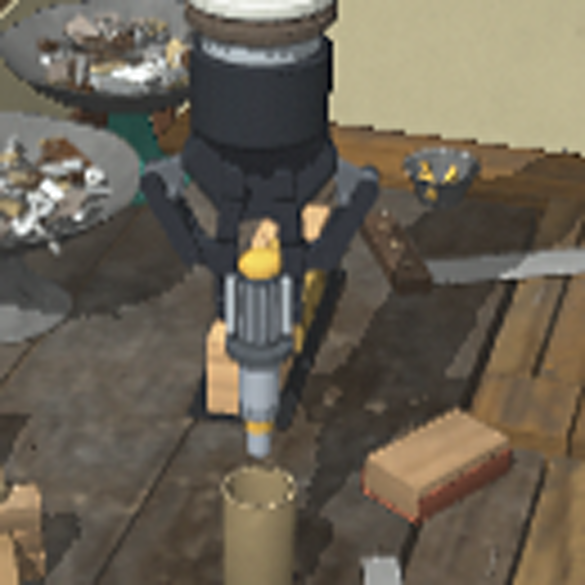

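View pics/w11z.png

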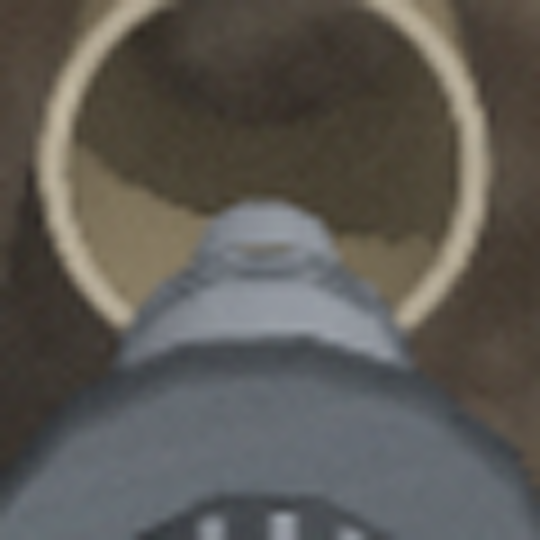

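Request:
send_rows(moves=[{"tx": 4, "ty": 0, "tz": -1.8, "wx": 0, "wy": 0, "wz": 0}, {"tx": 12, "ty": 0, "tz": -1.8, "wx": 0, "wy": 0, "wz": 0}, {"tx": 25, "ty": 0, "tz": -1.8, "wx": 0, "wy": 0, "wz": 0}, {"tx": 35, "ty": 0, "tz": -1.8, "wx": 0, "wy": 0, "wz": 0}, {"tx": 35, "ty": 0, "tz": -1.8, "wx": 0, "wy": 0, "wz": 0}, {"tx": 35, "ty": 0, "tz": -1.8, "wx": 0, "wy": 0, "wz": 0}])

```text
time: 16.25
ee_pos: [0.4833, 0.2612, 0.1829]
orientation: [-92.0, 89.9, -172.0]
wrist_force: [-0.3, 0.4, -4.1]
width: 0.26
```

```bash
python3 look.py w12
python3 - <<'E'
from h import *
import pickle;s,c=pickle.load(open('w12.pkl','rb'))
cv2.imwrite('pics/w12z.png',cv2.resize(c['img'][150:270,200:310],None,fx=5,fy=5,interpolation=cv2.INTER_CUBIC))
E
```

```text
16.25 [0.48334544 0.26115043 0.18293688] [ -92.01411097   89.93263409 -171.95162306] [-0.270601    0.36683489 -4.05026886] [0.48364867 0.26141189 0.18343652]
hole [ 283.58837135 2210.55109017]
tip [265.75523049 252.85836981]
```

View pics/w12z.png

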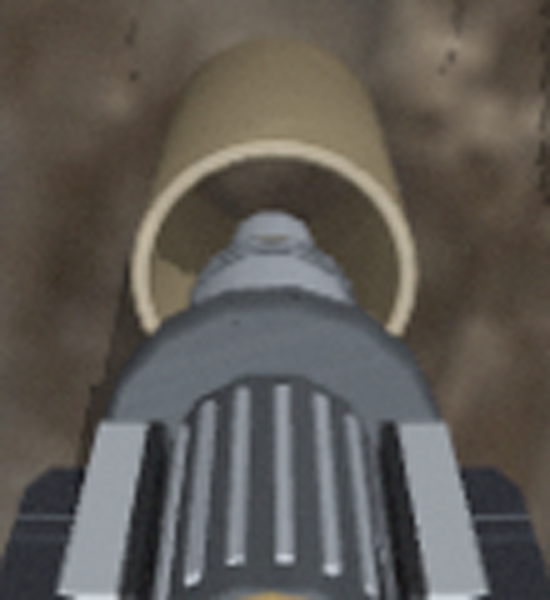

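Request:
send_rows(moves=[{"tx": 2, "ty": 0.3, "tz": 1.2, "wx": 0, "wy": 0, "wz": 0}, {"tx": 6, "ty": 0.3, "tz": 1.2, "wx": 0, "wy": 0, "wz": 0}, {"tx": 10, "ty": 0.3, "tz": 1.2, "wx": 0, "wy": 0, "wz": 0}, {"tx": 10, "ty": 0.3, "tz": 1.2, "wx": 0, "wy": 0, "wz": 0}])

```text
time: 16.7
ee_pos: [0.4839, 0.2597, 0.1729]
orientation: [-66.0, 89.9, -146.0]
wrist_force: [-1.1, -0.2, -3.8]
width: 0.264
```

Request:
send_rows(moves=[{"tx": 4, "ty": 0, "tz": 0, "wx": 0, "wy": 0, "wz": 0}, {"tx": 8, "ty": 0, "tz": 0, "wx": 0, "wy": 0, "wz": 0}, {"tx": 12, "ty": 0, "tz": 0, "wx": 0, "wy": 0, "wz": 0}, {"tx": 12, "ty": 0, "tz": 0, "wx": 0, "wy": 0, "wz": 0}])

```text
time: 17.1
ee_pos: [0.4838, 0.2598, 0.1608]
orientation: [-75.4, 89.9, -155.3]
wrist_force: [0.7, -0.3, -4.3]
width: 0.264
```

Request:
send_rows(moves=[{"tx": 5, "ty": 0, "tz": 0, "wx": 0, "wy": 0, "wz": 0}, {"tx": 10, "ty": 0, "tz": 0, "wx": 0, "wy": 0, "wz": 0}, {"tx": 15, "ty": 0, "tz": 0, "wx": 0, "wy": 0, "wz": 0}, {"tx": 15, "ty": 0, "tz": 0, "wx": 0, "wy": 0, "wz": 0}])

```text
time: 17.5
ee_pos: [0.4837, 0.2596, 0.1456]
orientation: [-73.2, 89.9, -153.2]
wrist_force: [-0.3, 0.1, -3.8]
width: 0.265
```

Request:
send_rows(moves=[{"tx": 5, "ty": 0, "tz": 0, "wx": 0, "wy": 0, "wz": 0}, {"tx": 10, "ty": 0, "tz": 0, "wx": 0, "wy": 0, "wz": 0}, {"tx": 15, "ty": 0, "tz": 0, "wx": 0, "wy": 0, "wz": 0}, {"tx": 15, "ty": 0, "tz": 0, "wx": 0, "wy": 0, "wz": 0}])

```text
time: 17.9
ee_pos: [0.4837, 0.2596, 0.1306]
orientation: [-69.5, 89.9, -149.4]
wrist_force: [0.1, 0.5, -3.5]
width: 0.266
```

Request:
send_rows(moves=[{"tx": 2, "ty": 0, "tz": 0, "wx": 0, "wy": 0, "wz": 0}, {"tx": 4, "ty": 0, "tz": 0, "wx": 0, "wy": 0, "wz": 0}, {"tx": 5, "ty": 0, "tz": 0, "wx": 0, "wy": 0, "wz": 0}, {"tx": 5, "ty": 0, "tz": 0, "wx": 0, "wy": 0, "wz": 0}])

```text
time: 18.3
ee_pos: [0.4842, 0.26, 0.1264]
orientation: [-29.8, 90.0, -109.8]
wrist_force: [-0.6, -0.7, -3.6]
width: 0.266
```

```bash
python3 look.py w13
python3 - <<'E'
from h import *
import pickle;s,c=pickle.load(open('w13.pkl','rb'))
cv2.imwrite('pics/w13z.png',cv2.resize(c['img'][150:330,190:320],None,fx=3.3,fy=3.3,interpolation=cv2.INTER_CUBIC))
E
```

```text
18.3 [0.48417584 0.25999221 0.12642753] [ -29.8468366    89.99336708 -109.80067819] [-0.62024873 -0.72351301 -3.60694924] [0.48421604 0.2600422  0.12652049]
hole [ 281.4937081  2491.47645449]
tip [264.37288623 252.68922284]
```

View pics/w13z.png

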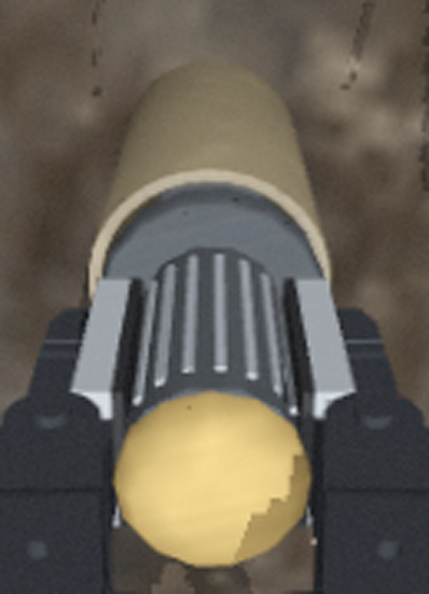

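Request:
send_rows(moves=[{"tx": 0.8, "ty": 0, "tz": 0, "wx": 0, "wy": 0, "wz": 0}, {"tx": 1.5, "ty": 0, "tz": 0, "wx": 0, "wy": 0, "wz": 0}, {"tx": 1.5, "ty": 0, "tz": 0, "wx": 0, "wy": 0, "wz": 0}])

```text
time: 18.65
ee_pos: [0.4842, 0.26, 0.125]
orientation: [-3.5, 90.0, -83.4]
wrist_force: [-0.4, 0.1, -3.1]
width: 0.263
```

Request:
send_rows(moves=[{"tx": 0.5, "ty": 0, "tz": 0, "wx": 0, "wy": 0, "wz": 0}, {"tx": 1, "ty": 0, "tz": 0, "wx": 0, "wy": 0, "wz": 0}, {"tx": 1, "ty": 0, "tz": 0, "wx": 0, "wy": 0, "wz": 0}])

```text
time: 18.95
ee_pos: [0.4843, 0.2601, 0.1245]
orientation: [48.4, 90.0, -31.5]
wrist_force: [-1.9, -1.7, 2.7]
width: 0.265
```

Request:
send_rows(grip=100, moves=[{"tx": 0, "ty": 0, "tz": 0, "wx": 0, "wy": 0, "wz": 0}, {"tx": 0, "ty": 0, "tz": 0, "wx": 0, "wy": 0, "wz": 0}, {"tx": 0, "ty": 0, "tz": 0, "wx": 0, "wy": 0, "wz": 0}, {"tx": 0, "ty": 0, "tz": 0, "wx": 0, "wy": 0, "wz": 0}, {"tx": 0, "ty": 0, "tz": 0, "wx": 0, "wy": 0, "wz": 0}, {"tx": 0, "ty": 0, "tz": 0, "wx": 0, "wy": 0, "wz": 0}, {"tx": 0, "ty": 0, "tz": 0, "wx": 0, "wy": 0, "wz": 0}, {"tx": 0, "ty": 0, "tz": 0, "wx": 0, "wy": 0, "wz": 0}])

```text
time: 19.75
ee_pos: [0.4842, 0.26, 0.124]
orientation: [150.4, 90.0, 70.5]
wrist_force: [0.5, -0.9, -0.7]
width: 1.002
```

Request:
send_rows(moves=[{"tx": -20, "ty": 0, "tz": 0, "wx": 0, "wy": 0, "wz": 0}, {"tx": -60, "ty": 0, "tz": 0, "wx": 0, "wy": 0, "wz": 0}, {"tx": -100, "ty": 0, "tz": 0, "wx": 0, "wy": 0, "wz": 0}, {"tx": -140, "ty": 0, "tz": 0, "wx": 0, "wy": 0, "wz": 0}, {"tx": -155, "ty": 0, "tz": 0, "wx": 0, "wy": 0, "wz": 0}, {"tx": -155, "ty": 0, "tz": 0, "wx": 0, "wy": 0, "wz": 0}])

```text
time: 20.35
ee_pos: [0.4853, 0.2609, 0.2813]
orientation: [97.6, 89.7, 17.6]
wrist_force: [0.6, 0.8, -0.7]
width: 0.997
```

```bash
python3 look.py w14;python3 - <<'E'
from h import *
import pickle;s,c=pickle.load(open('w14.pkl','rb'))
a=cv2.resize(c['img'][110:260,180:340],None,fx=2.4,fy=2.4,interpolation=cv2.INTER_CUBIC)
c=cams.camera('side');b=cv2.resize(c['img'][170:280,190:310],None,fx=3.3,fy=3.3,interpolation=cv2.INTER_CUBIC)[:360]
cv2.imwrite('pics/x14.png',np.hstack([a,b]))
E
```

```text
20.35 [0.48534464 0.26088007 0.28133737] [97.58845532 89.72700837 17.61794063] [ 0.64635407  0.82811243 -0.67854903] [0.48452276 0.25995602 0.27931474]
hole [ 265.10955624 1786.98828988]
tip [258.44657356 253.53957711]
```

View pics/x14.png

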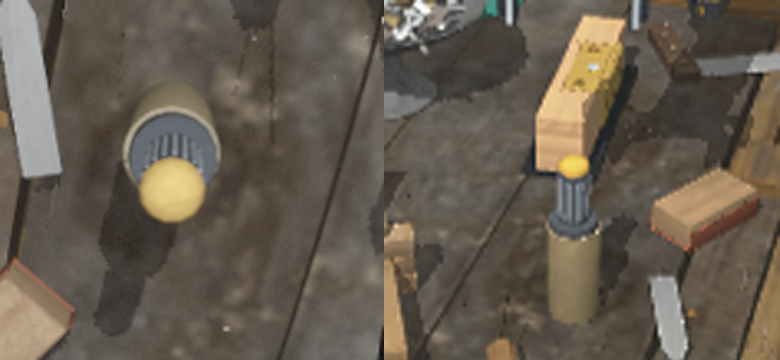

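The punch hangs upright in the tube. I have time to look at both holes before handing in.

Request:
send_rows(moves=[{"tx": 0, "ty": 0, "tz": 45, "wx": 0, "wy": 0, "wz": 0}, {"tx": 0, "ty": 2, "tz": 90, "wx": 0, "wy": 0, "wz": 0}, {"tx": 0, "ty": 4, "tz": 135, "wx": 0, "wy": 0, "wz": 0}, {"tx": 10, "ty": 6, "tz": 180, "wx": 0, "wy": 0, "wz": 0}, {"tx": 40, "ty": 8, "tz": 225, "wx": 0, "wy": 0, "wz": 0}, {"tx": 70, "ty": 8, "tz": 270, "wx": 0, "wy": 0, "wz": 0}, {"tx": 100, "ty": 8, "tz": 310, "wx": 0, "wy": 0, "wz": 0}, {"tx": 110, "ty": 8, "tz": 310, "wx": 0, "wy": 0, "wz": 0}, {"tx": 110, "ty": 8, "tz": 310, "wx": 0, "wy": 0, "wz": 0}, {"tx": 110, "ty": 8, "tz": 310, "wx": 0, "wy": 0, "wz": 0}])

```text
time: 21.45
ee_pos: [0.5453, -0.042, 0.1682]
orientation: [-143.8, 89.8, 136.3]
wrist_force: [0.5, -0.8, 0.2]
width: 0.999
```

Run:
```python
from h import *
s=read_state();c=cams.camera('wrist');im=c['img'];print(s['ee_pos'])
L=[]
for X in ([.5453,-.0095,.061],[.5473,-.0817,.061]):
    u,v=np.round(wproj(c,s,X)).astype(int);print(u,v);L.append(cv2.resize(im[v-15:v+15,u-15:u+15],None,fx=12,fy=12,interpolation=cv2.INTER_CUBIC))
cv2.imwrite('pics/w15z.png',np.hstack(L))
c=cams.camera('top');cv2.imwrite('pics/top15.png',c['img'])
```

```text
[ 0.54529218 -0.04200525  0.1681972 ]
262 161
249 244
```

View pics/w15z.png

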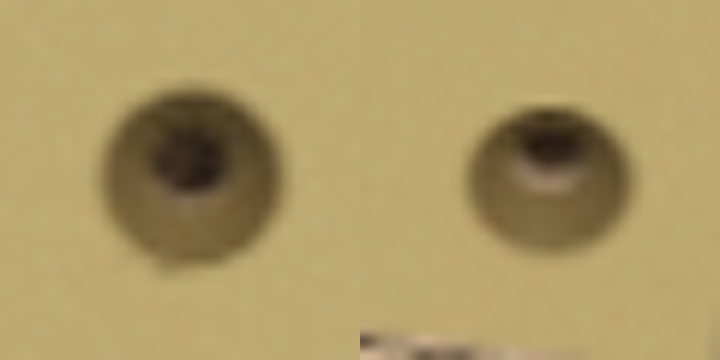

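View pics/top15.png

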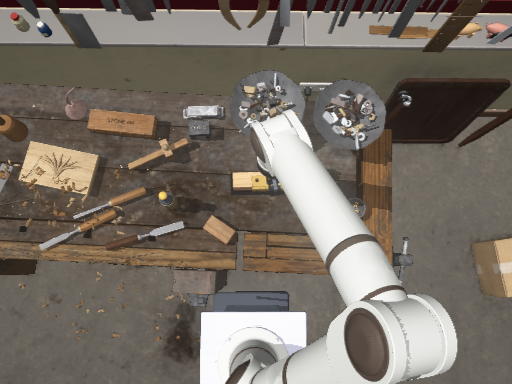

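Request:
send_rows(moves=[{"tx": -40, "ty": 0, "tz": 0, "wx": 0, "wy": 0, "wz": 0}, {"tx": -80, "ty": 0, "tz": 0, "wx": 0, "wy": 0, "wz": 0}, {"tx": -80, "ty": 0, "tz": 0, "wx": 0, "wy": 0, "wz": 0}, {"tx": -80, "ty": 0, "tz": 0, "wx": 0, "wy": 0, "wz": 0}, {"tx": -80, "ty": 0, "tz": 0, "wx": 0, "wy": 0, "wz": 0}])

```text
time: 22.05
ee_pos: [0.5457, -0.0431, 0.2488]
orientation: [-33.4, 90.0, -113.3]
wrist_force: [-0.2, -0.7, -0.6]
width: 0.999
```

```bash
python3 -c "
from h import *
print(read_state()['qd'].round(2));print(robot.finish_job())"
```

```text
[0.09 1.13 0.59 0.48 0.04 0.1  0.02]
the job is handed in; nothing more can be done
None
```

I punched both open hinge holes and hung the punch back in the tube. I handed the job in about 22 s into the 64 s allowed.

- **Punching:** Both holes tripped at about 13 N, with the push dropping roughly 4 N at the snap. I stopped pressing there, and readings between moves never went above about 13.5 N. The countersink contact force was not measured directly.
- **Dents:** The wrist camera shows a dark mark in the wood under each hole. I could not measure the depth itself.
- **Punch in the tube:** The pictures show it upright with its collar on the rim. The wrist force confirmed the contact before I let go.
- **Other tools:** Nothing touched the loose tools. They look unmoved in the last top picture, except that the arm hides the try square there; it was in place in an earlier view.
- **Disagreements:** The arm missed commanded sideways positions by about 1–2 mm, which I corrected from the wrist images. While pressing there was up to about 3.5 N of side force from imperfect centring, which I eased.

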